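# Seat the receiver module and snap the toggle clamp shut

## Robot

A 6-joint arm with a two-finger parallel gripper is mounted at the origin on the work surface. World frame = base frame: x ahead of the robot, y to its left, z up, the work surface at z = 0. Lengths are in m, angles in rad, forces in N, time in s.
With the tool pointing down it reaches from about 0.35 to 0.775 m from the base axis. Payload 5.5 kg.
Tool frame: the origin (TCP) lies at the very end of the fingers, on their centre line; the grasp point (between the pads) lies 19 mm behind it; z points along the fingers, y is the direction in which the jaws open and shut (so a half turn about z gives the same grasp; the last joint's range is limited). The gripper opens to 85 mm and grips with 20 to 120 N. Pads are 22 mm wide; open, the fingers measure 114 mm over their backs; the gripper's body (76 mm by 85 mm) begins 54 mm behind the grasp point. The pads swing forward as they close: fully open they stand 13 mm farther back than shut.
Start: joints at [1.029, 0.313, 0.046, 1.304, 0, 1.431], TCP at [0.225, 0.529, 0.21] pointing down, gripper open.
Joint ranges: [-2.76, 2.76], [-0.86, 1.69], [-1.03, 1.26], [-2.2, 2.34], [-1.47, 1.5], [-3.14, 3.14]. Speed limits (rad/s): [2.57, 2.57, 3.14, 3.14, 3.14, 3.14].

## Interface

Orientations are given as a unit quaternion [w, x, y, z].
In Python, from workcell import get_state, vision, workorder, silhouettes, tip_of gives the robot as it stands.
- The arm moves only by the shell command python3 -m inch 'ROWS' [FORCE]. ROWS is JSON, a list of rows, each a list of 7 numbers: the shift along the tool's x, y, z in cm, then the turn, a rotation vector about the tool's x, y, z in degrees, then the finger opening in cm, from 0 to 8.54. In form: [[dx, dy, dz, rx, ry, rz, hand], ...]. A call has 1 to 5 rows; each row shifts and turns the commanded pose from where the row before left it, along the tool's axes as they then stand; what a row does not reach is not made up. A row lasts 1/10 s, in which the tool goes at most 50 mm and 8.59 degrees, less where a joint would pass 70% of its speed; a pose out of reach is approached as far as the arm can. A call with a gripper value outside its range is refused whole. The fingers move at their own pace and stop on an object; FORCE is the grip in N (left out, the last holds). Time passes only in rows, so rows that do not move let the fingers close. It gives the time, the measured TCP pose, the force and the opening at its end, in the units of the state.
- get_state(): the state, without advancing time (a new reading comes with each control period).
- vision.read_camera(name): name is "scene" or "top" or "wrist"; returns a dict with "pixels" (400x640x3 uint8, red, green, blue), "depth" (400x640 float32, m along the optical axis (not along the pixel's ray), 0 where there is no reading), "mtx" (3x3 intrinsics, pixels), "T" (4x4, takes a point from camera to world coordinates); the wrist camera has in their place "tool_from_camera" (4x4, takes a point from camera to tool coordinates, whose origin is the TCP and whose axes are the flange's). Camera axes: x right, y up, looking along -z (the intrinsics and any distortion apply to the point x, -y, -z); pixel columns grow to the right and rows downward; lengths in m; the calibration is good to about 2 mm. The wrist camera is an equidistant fisheye: a pixel r from the principal point sees the ray r / f radians off the axis. A picture is of the moment at which its call begins: read the wrist's pose just before it.
- workorder.hand_in(): hands the job in, once; it reports no verdict.
Trained networks look in a picture, given as the dict that the camera call returned (one of the last four; its "shot" number tells which), for a name from the list of things; names that differ only in an ending like _2 or _b are one class to them, and where a whole thing is asked for, a point or a joint stands for the part that bears it (a point fixed in the world has none). Each returns a list of dicts, best first, with "confidence" (0 to 1); they miss things now and then, are a little off and sometimes report something else, mostly with a low value. They report only what shows in the picture. A call takes as long as a camera call. They do not tell look-alikes from the thing itself.
- silhouettes(picture, label): "mask" (400x640 bool, what is visible of it) and "location" ([column, row] in pixels, amid what is visible of it).
- tip_of(picture, label): "location" ([column, row] in pixels: a listed point, or the origin of a listed thing).
The state is a dict: "clock": time; "joint_pos": joint angles; "qvel": joint speeds; "tau": joint torques, N m; "tcp_pos": TCP position; "orientation": TCP orientation; "wrist_force": force on the tool from outside, world axes, zero at the start; "ft_torque": the same for the moment, N m; "finger_gap": finger opening in m.
Only numpy, scipy, OpenCV 4.12 (cv2) and the standard library are available. Lean on these libraries where they do the work, as an engineer would, in place of code of your own. Each camera call takes 0.05 s, during which the arm holds its last target.

## Task

With the fingertips only, push the blue receiver module along its cradle until it is fully home against the white connector block. Then push the clamp's red handle over past its dead point, towards the module, until it snaps into lock and the rubber pad holds the module down. Work the clamp by its red handle, not by its steel arm; do not lift the module, and leave the other things on the bench where they are.

Things in the scene. Friction and masses are not known exactly. Their poses are not given: they have to be found in the camera images.
- cradle: Test cradle fixed to the bench: aluminium plate 200 mm along x (-100 to +100), 230 mm along y (-80 to +150), 12 mm thick. Origin on the bench, midway between two black guide rails along x (16 mm high, inner faces at y -47 and +47, from x -100 to +80). z up; x is the way the module is pushed home; y points to the clamp's side. Turned up to 0.45 rad from the robot's axes.
- connector_face (a point): Centre of the white connector block's face (100 mm wide, 32 mm high), which looks to the cradle's -x: the stop that the module's far end must touch; x +80, y 0, z +28 mm in the cradle's frame.
- module: Blue receiver module, a loose flat box 120 x 90 x 32 mm, about 0.35 kg, black front facing -x. Origin at the centre of its underside; axes as the cradle's. It lies on the plate between the rails, 20 to 35 mm short of the connector block, and slides with a few newtons; fully home its origin is at x +20, y 0, z +12 mm in the cradle's frame.
- module_front (a point): Centre of the module's front face (90 mm wide, 32 mm high): the face to push; 60 mm from the module's origin along its -x, 16 mm above the module's underside.
- handle_knob (a point): Centre of the round end (radius 12 mm) of the clamp's red handle (20 mm thick); moves with it, always 85 mm from the clamp pivot. Open, the handle leans away from the module, knob at about y +127, z +137 mm in the cradle's frame; upright, z +145; locked, it leans towards the module, knob at about y +49, z +135.
- clamp_pivot (a point): Pivot of the red handle, axis along the cradle's x; at x +20, y +90, z +60 mm in the cradle's frame, in a steel bracket (y +66 to +102, 32 mm wide along x, top 68 mm above the bench).
- clamp_handle (a joint): Angle of the red handle: 0 open (leaning 0.45 rad from upright, away from the module), growing as the knob moves towards the module; dead point 0.50 (about upright), locked at its stop, 0.95. A spring drives it back to 0 before the dead point and on to 0.95 past it. A level push on the knob towards the cradle's -y takes about 5 to 10 N at first, falling to nothing at the dead point.
- clamp_arm: Steel hold-down arm of the clamp, 95 mm long, 16 mm wide, rubber pad (18 mm across) 76 mm from its pivot. Origin on that pivot: x +20, y +76, z +56 mm in the cradle's frame. It follows the handle: up steeply, to about 140 mm above the bench, when open; level, pad on the module's top, when locked. Not to be pushed.
- adapter_a: Bystander: beige plug adapter, 40 x 22 x 18 mm, lying on the cradle's plate near its front corner on the clamp's side. Origin under its centre.
- adapter_b: Bystander: beige plug adapter, 40 x 22 x 18 mm, on the bench beside the cradle, on the clamp's side. Origin under its centre.
- tape_roll: Bystander: white roll of tape lying flat, 90 mm across, 24 mm high, on the bench beside the cradle, on the side away from the clamp. Origin under its centre.
- screwdriver: Bystander: screwdriver lying on the bench to the robot's right.
- phone: Bystander: phone in a red case, 150 x 75 x 9 mm, lying on the bench to the robot's left. Origin under its centre.
- red_box: Bystander: red box 100 x 75 x 50 mm on the bench, well to the left or right of the cradle. Origin under its centre.
- pen_cup: Bystander: grey cup, 72 mm across, 90 mm high, on the bench, well to the left or right of the cradle. Origin under its centre.
Not all that is in view belongs to the job. Several things have the shape of the module; the one meant has the colours described above.

How it is judged:
On the way, in this order (a step that is already met when the one before it is completed fails the run):
1. the module is pushed home against the connector block (within 3 mm) while the clamp is still open (x of module in the frame of cradle above 0.017 m and value of joint clamp_handle below 0.25 rad), for 0.2 s.
2. the clamp's handle has snapped over into lock (value of joint clamp_handle above 0.9 rad), for 0.2 s.
At the end, for the whole second after the job is handed in: The clamp's handle is at its locked stop (joint above 0.90 rad), its pad presses on the module (more than 0.5 N), and the module is at rest, flat on the plate and fully home: within 3 mm of the connector block and square to it within 0.06 rad (value of joint clamp_handle above 0.9 rad and x of module in the frame of cradle above 0.017 m and z of module in the frame of cradle below 0.015 m and angle between the x axis of module and the x axis of cradle, either way round below 0.06 rad and contact force between clamp_arm and module above 0.5 N and linear speed of module below 0.01 m/s); the robot touches nothing.
It fails at once if the module is lifted or tipped (z of module in the frame of cradle above 0.022 m or angle between module's own z axis and vertical above 0.15 rad).
It fails at once if the clamp is worked by its steel arm (contact force between the fingers and clamp_arm above 5 N).
It fails at once if another thing on the bench is moved by more than 20 mm (distance of any of adapter_a, adapter_b, tape_roll, screwdriver, phone, red_box, pen_cup from where it was at the start of the episode above 0.02 m).
It also fails if it takes over 48 s, if anything falls off the work surface, if the arm or the gripper's body presses on something with over 40 N, if the wrist force passes 120 N, or if a joint passes its speed limit or range.

## Working session

There is one attempt and no reset: what is moved stays moved. The work goes in short steps, Python scripts to look and compute and a shell command to move; the robot and the scene stay as the last step left them, time stands still between calls to the robot, and variables do not carry over. Pictures are saved under pics/ and viewed, and the job is handed in when it is done.

```bash
mkdir -p pics; ls
python3 - <<'E'
from workcell import get_state, vision
import cv2
s=get_state(); print(s)
for n in ["scene","top"]:
    p=vision.read_camera(n); cv2.imwrite(f"pics/{n}0.png",p["pixels"][:,:,::-1]); print(n,p["mtx"].tolist(),p["T"].round(3).tolist())
E
```

```text
pics
{'clock': 0.0, 'joint_pos': array([1.02939489e+00, 3.13959242e-01, 4.50078052e-02, 1.30361524e+00,
       4.14525402e-05, 1.43118627e+00]), 'qvel': array([ 0.00012765,  0.00317408,  0.00032161, -0.00122299, -0.00282232,
       -0.00107767]), 'tau': array([-1.37242871e-03, -4.80631614e+01,  2.98529309e+01,  1.92072429e-02,
       -3.18693956e-04,  7.85745698e-06]), 'tcp_pos': array([0.22458527, 0.52874097, 0.20914412]), 'orientation': array([-3.15152298e-04,  1.99547025e-01,  9.79887851e-01, -8.27430416e-04]), 'wrist_force': array([ 0.02675397, -1.19849246,  0.85421901]), 'ft_torque': array([0.01555942, 0.06007163, 0.01110921]), 'finger_gap': 0.08569152278058075}
scene [[468.564931985535, 0.0, 325.3834325703129], [0.0, 468.564931985535, 200.68168959326084], [0.0, 0.0, 1.0]] [[-0.822, -0.406, 0.399, 1.077], [0.569, -0.594, 0.569, 0.763], [0.006, 0.695, 0.719, 1.108], [0.0, 0.0, 0.0, 1.0]]
top [[400.63739696530916, 0.0, 312.8163524147471], [0.0, 400.63739696530916, 198.065345767385], [0.0, 0.0, 1.0]] [[-0.046, 0.974, -0.221, 0.265], [-0.999, -0.045, 0.012, -0.024], [0.002, 0.222, 0.975, 1.252], [0.0, 0.0, 0.0, 1.0]]
```

View pics/scene0.png

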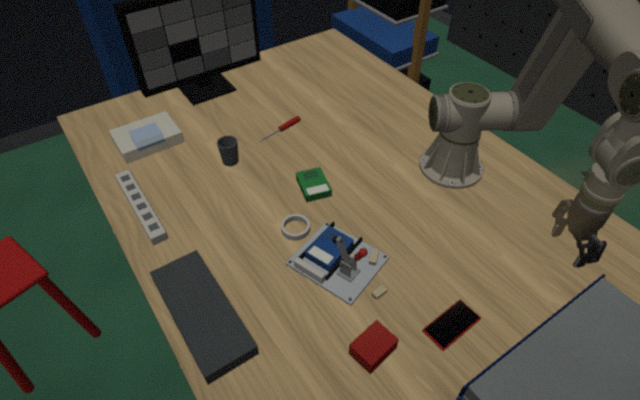

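View pics/top0.png

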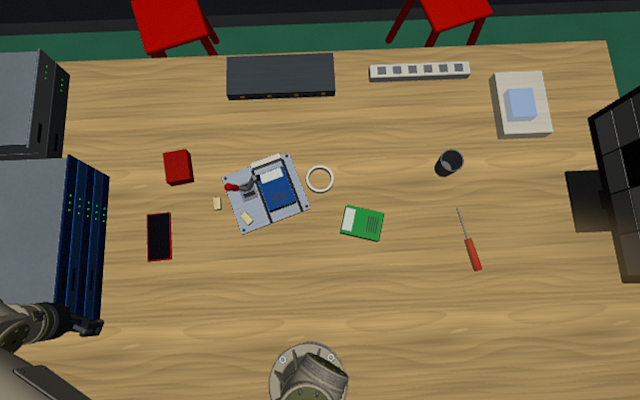

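```bash
cat > h.py <<'E'
import numpy as np, cv2
from workcell import get_state, vision, silhouettes, tip_of
def proj(p,P):
    T=p["T"];c=np.linalg.inv(T)@np.append(P,1); K=p["mtx"]
    x=c[0]/-c[2]; y=-c[1]/-c[2]
    return np.array([K[0,0]*x+K[0,2],K[1,1]*y+K[1,2]])
def ray(p,uv):
    K=p["mtx"]; d=np.array([(uv[0]-K[0,2])/K[0,0],-(uv[1]-K[1,2])/K[1,1],-1]); return p["T"][:3,3],p["T"][:3,:3]@d
def atz(p,uv,z):
    o,d=ray(p,uv); return o+d*(z-o[2])/d[2]
def atdepth(p,uv):
    o,d=ray(p,uv); return o+d*p["depth"][int(round(uv[1])),int(round(uv[0]))]
E
python3 - <<'E'
from h import *
Z=dict(cradle=0,connector_face=.028,module=.012,module_front=.028,handle_knob=.137,clamp_pivot=.06,clamp_arm=.056,adapter_a=.012,adapter_b=0,tape_roll=0)
for n in ["top","scene"]:
    p=vision.read_camera(n)
    c=p["pixels"][140:250,200:350] if n=="top" else p["pixels"][200:320,270:410]
    cv2.imwrite(f"pics/{n}1.png",cv2.resize(c[:,:,::-1],None,fx=5,fy=5,interpolation=cv2.INTER_CUBIC))
    for k,z in Z.items():
        for r in tip_of(p,k)[:3]:
            print(n,k,round(r["confidence"],2),np.round(r["location"],1),atz(p,r["location"],z).round(4))
E
```

```text
top cradle 0.79 [272.7 189.1] [0.5846 0.0883 0.    ]
top connector_face 0.9 [266.5 165.4] [0.6563 0.1037 0.028 ]
top connector_face 0.36 [246.9 188.2] [0.584  0.1669 0.028 ]
top module 0.84 [272.  192.1] [0.5718 0.0897 0.012 ]
top module 0.62 [245.2 188. ] [0.5891 0.1748 0.012 ]
top module 0.6 [359.  226.4] [ 0.4491 -0.1791  0.012 ]
top module_front 0.87 [378.6 226.5] [ 0.4437 -0.2375  0.028 ]
top module_front 0.69 [283.3 203.9] [0.5283 0.0539 0.028 ]
top module_front 0.54 [320.3 180.1] [ 0.5999 -0.0654  0.028 ]
top handle_knob 0.56 [227.1 185.3] [0.5668 0.2066 0.137 ]
top clamp_pivot 0.63 [243.7 189.4] [0.5724 0.1717 0.06  ]
top clamp_arm 0.5 [250.1 186.8] [0.5807 0.1526 0.056 ]
top clamp_arm 0.29 [242.1 189.7] [0.5727 0.1773 0.056 ]
top adapter_a 0.58 [248.5 220.9] [0.4823 0.1654 0.012 ]
top adapter_a 0.53 [218.3 203.5] [0.5424 0.2602 0.012 ]
top adapter_b 0.58 [248.5 220.9] [0.4844 0.1672 0.    ]
top adapter_b 0.53 [218.3 203.5] [0.5451 0.2629 0.    ]
top tape_roll 0.52 [321.8 178.5] [ 0.6127 -0.0714  0.    ]
scene cradle 0.87 [328.3 254.8] [0.5811 0.0743 0.    ]
scene connector_face 0.62 [313.8 263.2] [0.6447 0.0929 0.028 ]
scene module 0.96 [330.1 254.1] [0.5807 0.0827 0.012 ]
scene module 0.91 [312.5 183.9] [ 0.4592 -0.1932  0.012 ]
scene module_front 0.95 [306.8 172.6] [ 0.4536 -0.2363  0.028 ]
scene module_front 0.7 [337.9 236.9] [0.5318 0.0532 0.028 ]
scene handle_knob 0.56 [366.  250.8] [0.5536 0.2045 0.137 ]
scene clamp_pivot 0.98 [351.3 265.7] [0.5774 0.178  0.06  ]
scene clamp_arm 0.75 [346.  261.2] [0.5784 0.1552 0.056 ]
scene clamp_arm 0.74 [339.8 235.8] [0.5389 0.0714 0.056 ]
scene adapter_a 0.61 [381.1 296.3] [0.549  0.2787 0.012 ]
scene adapter_a 0.59 [371.7 259. ] [0.4912 0.1657 0.012 ]
scene adapter_b 0.61 [381.1 296.3] [0.5432 0.2734 0.    ]
scene adapter_b 0.59 [371.7 259. ] [0.4848 0.1591 0.    ]
scene tape_roll 0.62 [295.  229.1] [ 0.6092 -0.066   0.    ]
```

View pics/top1.png

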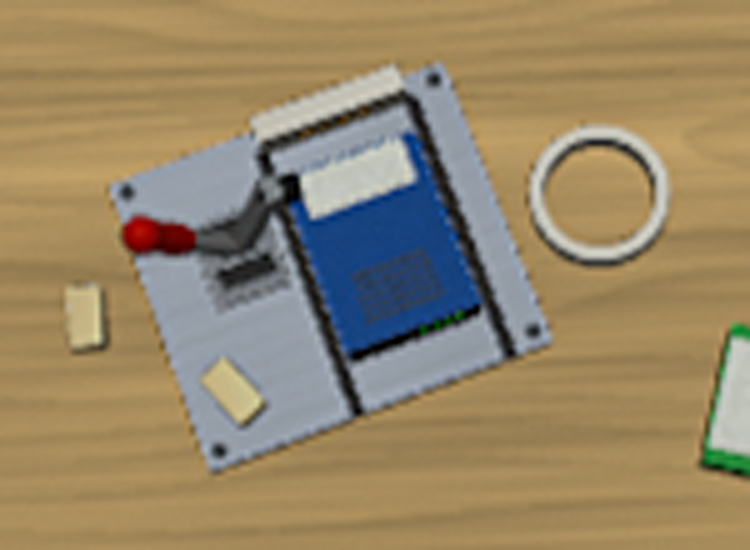

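View pics/scene1.png

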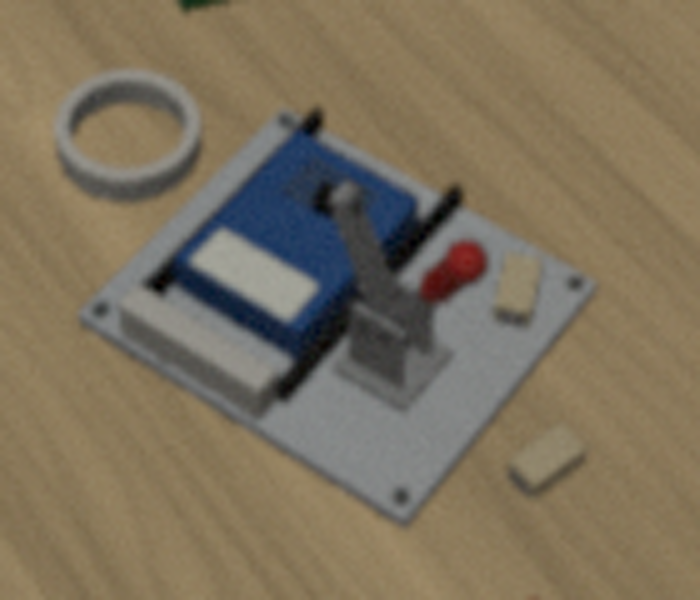

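```bash
cat > fit.py <<'E'
from h import *
from scipy.optimize import least_squares
top=vision.read_camera("top"); sc=vision.read_camera("scene")
C=np.array([[.1,.15,.012],[.1,-.08,.012],[-.1,-.08,.012],[-.1,.15,.012]])
ut=np.array([[110,187],[438,65],[550,345],[212,470]])/5+[200,140]
us=np.array([[405,522],[80,318],[283,112],[595,288]])/5+[270,200]
W=lambda q,P:np.array([q[0]+np.cos(q[2])*P[0]-np.sin(q[2])*P[1],q[1]+np.sin(q[2])*P[0]+np.cos(q[2])*P[1],P[2]])
def res(q,which):
    r=[]
    if 't' in which:r+=[proj(top,W(q,c))-u for c,u in zip(C,ut)]
    if 's' in which:r+=[proj(sc,W(q,c))-u for c,u in zip(C,us)]
    return np.ravel(r)
for w in ['t','s','ts']:
    f=least_squares(res,[.58,.08,.3],args=(w,)); print(w,f.x.round(4),f.fun.round(1))
q=f.x
for n,P in dict(knob=(.02,.127,.137),pivot=(.02,.09,.06),conn=(.08,0,.028),home=(.02,0,.012)).items():
    print(n,W(q,P).round(4),proj(top,W(q,P)).round(1),proj(sc,W(q,P)).round(1))
# module: top face corners in both images -> x
R=np.array([[np.cos(q[2]),-np.sin(q[2])],[np.sin(q[2]),np.cos(q[2])]])
def loc(P): return np.append(R.T@(P[:2]-q[:2]),P[2])
for uv in [(352,352),(478,305),(415,135)]:
    print('modtop',loc(atz(top,np.array(uv)/5+[200,140],.044)).round(4))
for uv in [(283,338),(175,268),(415,205),(305,138)]:
    print('modsc',loc(atz(sc,np.array(uv)/5+[270,200],.044)).round(4))
for n,(p,uv) in dict(knobT=(top,(228,186.8)),knobS=(sc,(364,252))).items(): print(n,loc(atz(p,uv,.137)).round(4),loc(atdepth(p,uv)).round(4))
for uv in [(232,390),(85,317)]: print('adap', loc(atz(top,np.array(uv)/5+[200,140],.03)).round(3))
# depth cloud local: print module mask front
for n,p in (('top',top),('sc',sc)):
    r=silhouettes(p,"module"); 
    for m in r[:2]:
        vs,us_=np.nonzero(m["mask"]); L=np.array([loc(atdepth(p,(u,v))) for u,v in zip(us_,vs)])
        L=L[abs(L[:,2]-.044)<.006]
        if len(L): print(n,m["confidence"],m["location"],len(L),np.percentile(L,[1,50,99],axis=0).round(4).tolist())
E
python3 fit.py
```

```text
t [0.5817 0.077  0.3259] [-0.7 -0.2  0.8 -0.5  0.7 -0.4 -0.7  1. ]
s [0.5863 0.0806 0.3269] [ 0.1  0.8 -0.9 -0.2 -0.2 -0.7  0.9 -0.4]
ts [0.584  0.0786 0.3263] [-1.2 -0.8  0.3 -1.1  0.1 -1.1 -1.2  0.3  0.3 -0.1 -0.5 -1.1  0.1 -1.4
  1.  -1.2]
knob [0.5622 0.2053 0.137 ] [227.5 186.8] [363.6 252.5]
pivot [0.5741 0.1702 0.06  ] [244.2 188.8] [350.6 263.3]
conn [0.6597 0.1042 0.028 ] [266.3 164.4] [311.6 268.3]
home [0.6029 0.085  0.012 ] [273.2 182.6] [324.3 258.1]
modtop [-0.069   0.0386  0.044 ]
modtop [-0.0695 -0.0439  0.044 ]
modtop [ 0.0473 -0.0459  0.044 ]
modsc [0.062  0.0391 0.044 ]
modsc [ 0.0597 -0.0391  0.044 ]
modsc [-0.0604  0.0443  0.044 ]
modsc [-0.0635 -0.0374  0.044 ]
knobT [0.0196 0.1258 0.137 ] [0.0161 0.1246 0.148 ]
knobS [0.0181 0.127  0.137 ] [0.0239 0.1302 0.1455]
adap [-0.061  0.116  0.03 ]
adap [0.015 0.186 0.03 ]
top 0.85 [275.4, 192.1] 1058 [[-0.0682, -0.0436, 0.0386], [-0.0115, -0.0005, 0.0435], [0.0508, 0.044, 0.0486]]
top 0.75 [361.1, 223.8] 5 [[-0.2423, -0.2613, 0.0382], [-0.2165, -0.2502, 0.0384], [-0.1944, -0.1767, 0.0386]]
sc 0.67 [328.1, 248.4] 930 [[-0.0675, -0.0466, 0.0388], [0.0031, -0.0049, 0.0443], [0.0534, 0.0426, 0.0491]]
sc 0.59 [311.5, 182.8] 12 [[-0.2308, -0.2726, 0.0381], [-0.1918, -0.1977, 0.0393], [-0.1475, -0.1651, 0.0419]]
```

The target is the blue module between the rails (top px 275,190; scene px 328,248). The look-alike at top px 360,223 is green and lies loose on the bench, so I rule it out. The cradle fits at (0.584, 0.079), yaw 0.326, and the module front is at about local x −0.069. I'm moving to a point above the front of the cradle.

```bash
python3 -m inch '[[-3.54,-2.89,0,0,0,0,3],[-3.54,-2.89,0,0,0,0,3],[-3.54,-2.89,0,0,0,0,3],[-3.54,-2.89,0,0,0,0,3]]' 
python3 -m inch '[[-3.54,-2.89,0,0,0,0,3],[-3.54,-2.89,0,0,0,0,3],[-3.54,-2.89,0,0,0,0,3],[-3.54,-2.89,0,0,0,0,3]]' 
python3 -m inch '[[-3.54,-2.89,0,0,0,0,3],[-3.54,-2.89,0,0,0,0,3],[-3.54,-2.89,0,0,0,0,3],[-3.54,-2.89,0,0,0,0,3]]' 
python3 -m inch '[[0,0,0,0,0,-8.3,3],[0,0,0,0,0,-8.3,3],[0,0,0,0,0,-8.3,3],[0,0,0,0,0,-8.3,3],[0,0,0,0,0,-8.3,3]]'
cat > rel.py <<'E'
# usage: rel.py lx ly z  -> tool shift cm, yaw err
import sys
from h import *
from scipy.spatial.transform import Rotation as Ro
q=[.584,.0786,.3263]
s=get_state(); w=s["orientation"]; R=Ro.from_quat([w[1],w[2],w[3],w[0]])
c,n=np.cos(q[2]),np.sin(q[2]); Rc=np.array([[c,-n,0],[n,c,0],[0,0,1]])
p=Rc.T@(s["tcp_pos"]-[q[0],q[1],0])
print("clock",round(s["clock"],2),"local tcp mm",(p*1000).round(1),"gap",round(s["finger_gap"],4),"F local",(Rc.T@s["wrist_force"]).round(1), "j",s["joint_pos"].round(2))
Rt=Rc@np.diag([-1,1,-1])
print("turn deg",np.degrees((R.inv()*Ro.from_matrix(Rt)).as_rotvec()).round(2))
if len(sys.argv)>3:
    t=np.array([float(a) for a in sys.argv[1:4]])/1000
    print("shift cm",(R.inv().apply(Rc@(t-p))*100).round(2))
E
python3 rel.py -110 0 210
```

```text
clock: 1.8
tcp_pos: [0.3104, 0.3661, 0.2101]
orientation: [0.0, 0.199, 0.98, 0.0]
wrist_force: [1.4, -0.3, 0.3]
finger_gap: 0.0305
clock: 2.2
tcp_pos: [0.3957, 0.2041, 0.2103]
orientation: [0.0, 0.199, 0.98, 0.0]
wrist_force: [1.1, 1.4, 1.1]
finger_gap: 0.0301
clock: 2.6
tcp_pos: [0.4809, 0.0421, 0.2103]
orientation: [0.0, 0.2, 0.98, 0.0]
wrist_force: [0.5, 0.0, -0.5]
finger_gap: 0.0302
clock: 3.1
tcp_pos: [0.4803, 0.0438, 0.2101]
orientation: [0.0, -0.163, 0.987, 0.0]
wrist_force: [0.6, 0.3, -0.3]
finger_gap: 0.0301
clock 3.1 local tcp mm [-109.4    0.3  210.1] gap 0.0301 F local [ 0.6  0.1 -0.3] j [-0.08  0.13 -0.18  1.25  0.   -0.4 ]
turn deg [0.   0.01 0.11]
shift cm [ 0.06 -0.03  0.01]
```

```bash
python3 -m inch '[[0,0,4.7,0,0,0,3],[0,0,4.7,0,0,0,3],[0,0,4.7,0,0,0,3],[0,0,3.7,0,0,0,3],[0,0,1,0,0,0,3]]'; python3 rel.py -80 0 22
python3 - <<'E'
from h import *
for n in ["wrist","top"]:
    p=vision.read_camera(n); im=p["pixels"]
    if n=="top": im=cv2.resize(im[130:260,190:350],None,fx=4,fy=4,interpolation=cv2.INTER_CUBIC)
    else: print(p["tool_from_camera"].round(3))
    cv2.imwrite(f"pics/{n}2.png",im[:,:,::-1])
E
```

```text
clock: 3.6
tcp_pos: [0.4767, 0.0442, 0.0184]
orientation: [-0.003, -0.161, 0.987, 0.001]
wrist_force: [-1.2, 0.8, 0.2]
finger_gap: 0.03
clock 3.6 local tcp mm [-112.7    1.8   18.4] gap 0.03 F local [-0.9  1.1  0.2] j [-0.08  0.29 -0.5   0.79  0.   -0.4 ]
turn deg [ 0.16 -0.36 -0.22]
shift cm [-3.27 -0.17 -0.38]
[[-0.     0.956  0.294  0.074]
 [ 1.     0.001 -0.001 -0.001]
 [-0.002  0.294 -0.956 -0.163]
 [ 0.     0.     0.     1.   ]]
```

View pics/wrist2.png

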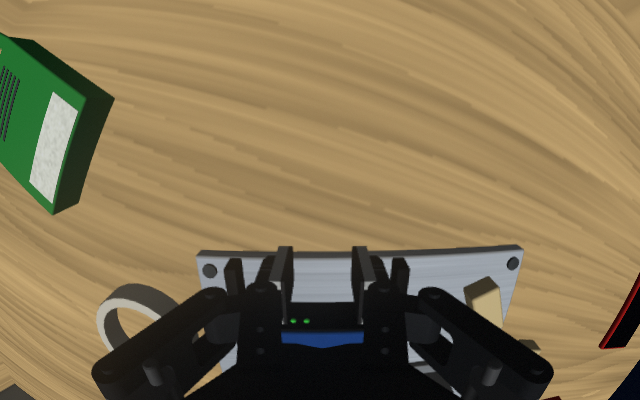

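View pics/top2.png

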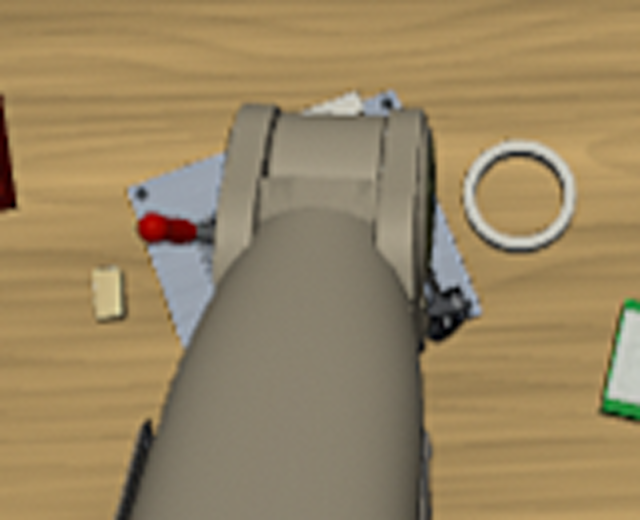

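```bash
python3 -m inch '[[-1,-0.1,-0.3,0,0,0,3],[-1,0,0,0,0,0,3],[-0.5,0,0,0,0,0,3],[-0.5,0,0,0,0,0,3],[0,0,0,0,0,0,3]]'; python3 rel.py -51 0 22
python3 -m inch '[[-0.5,0,0,0,0,0,3],[-0.5,0,0,0,0,0,3],[-0.5,0,0,0,0,0,3],[0,0,0,0,0,0,3]]'; python3 rel.py -51 0 22
```

```text
clock: 4.2
tcp_pos: [0.5104, 0.0527, 0.0256]
orientation: [0.001, -0.161, 0.987, -0.0]
wrist_force: [0.0, -0.2, 0.2]
finger_gap: 0.0301
clock 4.2 local tcp mm [-78.1  -0.9  25.6] gap 0.0301 F local [-0.1 -0.2  0.2] j [-0.05  0.33 -0.42  0.83  0.   -0.38]
turn deg [-0.03  0.09 -0.2 ]
shift cm [-2.7   0.1   0.37]
clock: 4.6
tcp_pos: [0.5241, 0.0574, 0.025]
orientation: [0.0, -0.161, 0.987, -0.0]
wrist_force: [-0.2, -0.5, -0.1]
finger_gap: 0.0297
clock 4.6 local tcp mm [-63.5  -0.9  25. ] gap 0.0297 F local [-0.3 -0.4 -0.1] j [-0.04  0.35 -0.38  0.84  0.   -0.37]
turn deg [-0.01  0.04 -0.21]
shift cm [-1.25  0.09  0.3 ]
```

```bash
python3 -m inch '[[-0.4,0,0.2,0,0,0,3],[-0.4,0,0,0,0,0,3]]'; python3 rel.py -51 0 22
python3 -m inch '[[-0.3,0,0,0,0,0,3],[0,0,0,0,0,0,3]]'; python3 rel.py -51 0 22
python3 - <<'E'
from h import *
for n in ["wrist","scene"]:
    p=vision.read_camera(n); im=p["pixels"]
    if n=="scene": im=cv2.resize(im[180:320,260:420],None,fx=4,fy=4,interpolation=cv2.INTER_CUBIC)
    cv2.imwrite(f"pics/{n}3.png",im[:,:,::-1])
E
```

```text
clock: 4.8
tcp_pos: [0.5307, 0.0599, 0.0227]
orientation: [-0.0, -0.16, 0.987, 0.0]
wrist_force: [0.2, -0.2, 0.4]
finger_gap: 0.0296
clock 4.8 local tcp mm [-56.5  -0.7  22.7] gap 0.0296 F local [ 0.1 -0.2  0.4] j [-0.04  0.37 -0.36  0.84  0.   -0.36]
turn deg [ 0.02 -0.03 -0.22]
shift cm [-0.55  0.07  0.07]
clock: 5.0
tcp_pos: [0.5342, 0.0608, 0.023]
orientation: [0.0, -0.161, 0.987, -0.0]
wrist_force: [-1.1, 0.5, -0.1]
finger_gap: 0.0303
clock 5.0 local tcp mm [-52.8  -0.9  23. ] gap 0.0303 F local [-0.9  0.8 -0.1] j [-0.04  0.37 -0.36  0.84  0.   -0.36]
turn deg [-0.01  0.03 -0.21]
shift cm [-0.18  0.09  0.1 ]
```

View pics/scene3.png

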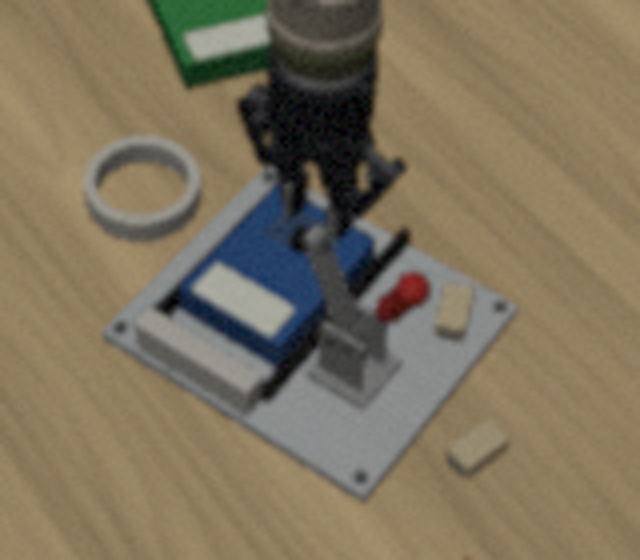

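View pics/wrist3.png

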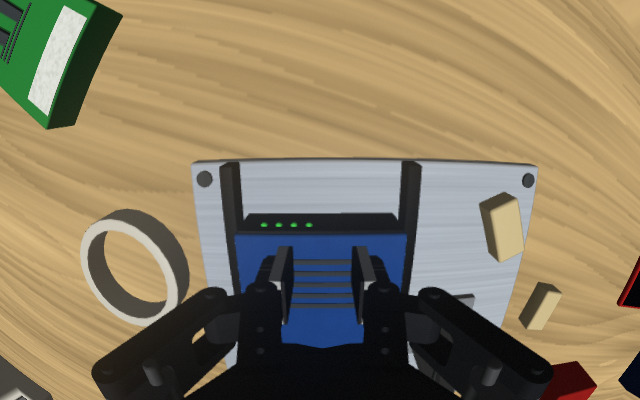

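```bash
cat > look.py <<'E'
from h import *
q=[.584,.0786,.3263]; c,n=np.cos(q[2]),np.sin(q[2]); Rc=np.array([[c,-n,0],[n,c,0],[0,0,1]])
loc=lambda P:(P-np.array([q[0],q[1],0]))@Rc
def cloud(p):
    K=p["mtx"]; v,u=np.mgrid[:400,:640]; d=p["depth"]; 
    c=np.stack([(u-K[0,2])/K[0,0]*d,-(v-K[1,2])/K[1,1]*d,-d],-1)
    return loc(c@p["T"][:3,:3].T+p["T"][:3,3])
E
python3 - <<'E'
from look import *
from scipy.spatial.transform import Rotation as Ro
s=get_state(); w=s["orientation"]; R=Ro.from_quat([w[1],w[2],w[3],w[0]]).as_matrix()
p=vision.read_camera("wrist"); K=p["mtx"]; A=p["tool_from_camera"]
def pw(L):
    P=Rc@np.array(L)+[q[0],q[1],0]; t=R.T@(P-s["tcp_pos"]); c=np.linalg.inv(A)@np.append(t,1)
    x=np.array([c[0],-c[1],-c[2]]); th=np.arctan2(np.hypot(x[0],x[1]),x[2]); 
    return K[:2,2]+K[0,0]*th*x[:2]/np.hypot(x[0],x[1])
for L in [(-.1,.15,.012),(-.1,-.08,.012),(-.04,.045,.044),(-.04,-.045,.044),(-.07,.045,.044),(-.07,-.045,.044),(-.1,.047,.028)]: print(L,pw(L).round(0))
t=np.linalg.inv(A)
for pt in [(0,0,0),(0,.015,0),(.011,.015,0),(.011,.015,-.01)]:
    c=t@np.append(pt,1);x=np.array([c[0],-c[1],-c[2]]);th=np.arctan2(np.hypot(x[0],x[1]),x[2]);print("tool",pt,(K[:2,2]+K[0,0]*th*x[:2]/np.hypot(x[0],x[1])).round(0))
p=vision.read_camera("scene"); C=cloud(p)
b=(p["pixels"][:,:,2].astype(int)>p["pixels"][:,:,0]+40)&(abs(C[:,:,2]-.044)<.008)&(abs(C[:,:,0])<.15)&(abs(C[:,:,1])<.06)
print("module top pts",b.sum(),np.percentile(C[b],[1,50,99],axis=0).round(4).tolist())
dark=(p["pixels"].max(2)<60)&(abs(C[:,:,1])<.045)&(abs(C[:,:,0])<.2)&(C[:,:,2]>.02)&(C[:,:,2]<.2)
print("dark lowest",C[dark][np.argsort(C[dark][:,2])[:10]].round(3).tolist())
E
```

```text
(-0.1, 0.15, 0.012) [542. 167.]
(-0.1, -0.08, 0.012) [191. 164.]
(-0.04, 0.045, 0.044) [406. 281.]
(-0.04, -0.045, 0.044) [242. 281.]
(-0.07, 0.045, 0.044) [412. 230.]
(-0.07, -0.045, 0.044) [236. 231.]
(-0.1, 0.047, 0.028) [412. 166.]
tool (0, 0, 0) [323. 244.]
tool (0, 0.015, 0) [348. 244.]
tool (0.011, 0.015, 0) [349. 226.]
tool (0.011, 0.015, -0.01) [351. 233.]
module top pts 502 [[-0.063, -0.0453, 0.0381], [-0.0059, -0.0036, 0.0443], [0.0521, 0.0429, 0.0495]]
dark lowest [[-0.067, 0.041, 0.021], [0.051, 0.04, 0.022], [0.015, 0.042, 0.022], [0.0, 0.045, 0.022], [0.052, -0.042, 0.022], [0.051, 0.036, 0.022], [-0.001, 0.041, 0.023], [0.052, -0.035, 0.023], [0.051, -0.01, 0.023], [0.051, -0.021, 0.023]]
```

Run:
```python
from look import *
s=get_state()
for n in ("scene","top"):
    p=vision.read_camera(n); C=cloud(p); tp=proj(p,s["tcp_pos"]); print(n,tp,p["pixels"].shape)
    if n=="top": continue
    u,v=tp.round().astype(int)
    print("depth pt at tcp pix",C[v,u].round(3))
    im=p["pixels"][v-35:v+25,u-35:u+35,::-1].copy()
    big=cv2.resize(im,None,fx=9,fy=9,interpolation=cv2.INTER_NEAREST)
    for L,col in [((-.053,.015,.023),(0,0,255)),((-.053,-.015,.023),(0,0,255)),((-.07,.045,.044),(0,255,0)),((-.07,-.045,.044),(0,255,0)),((-.053,0,.044),(0,255,255))]:
        a=proj(p,Rc@np.array(L)+[q[0],q[1],0]); a=((a-[u-35,v-35])*9+4).astype(int); cv2.circle(big,tuple(a),5,col,-1)
    cv2.imwrite("pics/tip4.png",big)
    for r in range(v-30,v+10,2): print(r,[ (C[r,k]*1000).astype(int).tolist() for k in range(u-10,u+11,5)])
```

```text
scene [338.85979457 239.84704751] (400, 640, 3)
depth pt at tcp pix [0.026 0.052 0.139]
210 [[-18, -13, 175], [-16, 3, 188], [-22, 16, 191], [-28, 28, 193], [-42, 34, 185]]
212 [[-63, -45, 107], [-18, 3, 178], [-20, 18, 186], [-31, 26, 182], [-43, 34, 177]]
214 [[-64, -46, 97], [-37, -9, 145], [-19, 18, 179], [-30, 27, 176], [-46, 33, 166]]
216 [[-54, -38, 103], [-36, -9, 137], [-34, 8, 151], [-41, 20, 153], [-45, 34, 159]]
218 [[-49, -35, 100], [-44, -14, 118], [-35, 8, 142], [-44, 19, 141], [-44, 35, 152]]
220 [[-48, -34, 93], [-44, -14, 110], [-36, 8, 133], [-44, 19, 133], [-47, 34, 140]]
222 [[-39, -28, 97], [-53, -20, 89], [-128, -52, 0], [-42, 21, 127], [-66, 22, 107]]
224 [[-94, -66, 11], [-49, -17, 86], [-121, -48, 0], [-48, 17, 112], [-62, 25, 104]]
226 [[-66, -47, 41], [-51, -18, 75], [-113, -42, 1], [-38, 24, 116], [-62, 25, 95]]
228 [[-58, -40, 44], [-49, -16, 69], [-95, -29, 17], [-43, 21, 102], [-53, 32, 100]]
230 [[-51, -36, 45], [-49, -16, 60], [-93, -28, 10], [-41, 23, 97], [-41, 39, 108]]
232 [[-46, -32, 43], [-51, -17, 49], [-66, -9, 40], [-43, 22, 85], [-38, 41, 103]]
234 [[-39, -26, 45], [-46, -14, 47], [-55, -2, 47], [-47, 20, 70], [-41, 40, 91]]
236 [[-33, -22, 44], [15, 28, 128], [13, 43, 137], [-45, 21, 64], [-91, 10, 13]]
238 [[-27, -18, 44], [24, 35, 133], [19, 47, 137], [-45, 22, 56], [-63, 27, 42]]
240 [[-19, -12, 47], [26, 36, 128], [25, 52, 139], [-46, 21, 45], [-53, 34, 47]]
242 [[-13, -7, 47], [26, 36, 119], [26, 53, 132], [-43, 24, 41], [-48, 38, 46]]
244 [[-9, -5, 43], [-17, 7, 45], [27, 53, 124], [-36, 28, 42], [-47, 39, 39]]
246 [[-4, -1, 42], [-12, 10, 43], [29, 55, 119], [11, 60, 105], [-42, 42, 37]]
248 [[0, 2, 41], [-3, 17, 48], [25, 53, 105], [17, 64, 105], [-44, 42, 25]]
top [281.17479429 202.7032988 ] (400, 640, 3)
```

View pics/tip4.png

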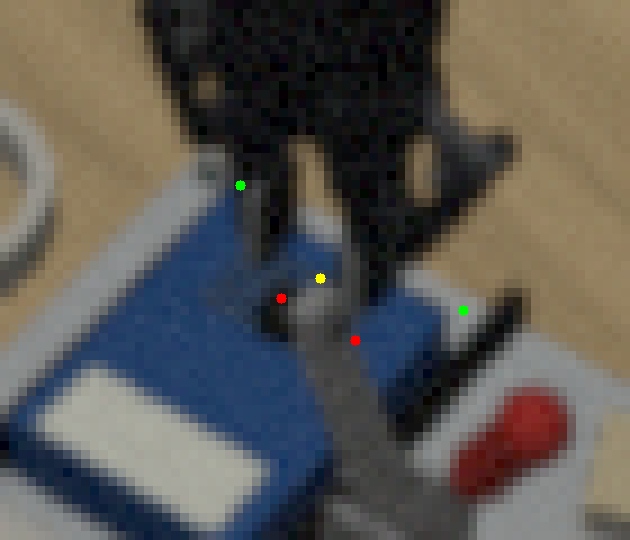

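The fingers passed above the module. At this opening the real tips show at z≈45 mm in depth, although the TCP reads 23 mm, and the module hasn't moved. I'm backing off, shutting the fingers and re-measuring the tips.

```bash
python3 -m inch '[[0,0,-3,0,0,0,3],[3,0,0,0,0,0,3],[3.2,0,0,0,0,0,0],[0,0,0,0,0,0,0],[0,0,0,0,0,0,0]]'; python3 -m inch '[[0,0,0,0,0,0.1,0],[0,0,0,0,0,0.1,0]]'; python3 rel.py -110 0 22
python3 - <<'E'
from look import *
s=get_state()
p=vision.read_camera("scene"); C=cloud(p); u,v=proj(p,s["tcp_pos"]).round().astype(int); print(u,v)
im=p["pixels"][v-40:v+30,u-40:u+40,::-1].copy(); big=cv2.resize(im,None,fx=8,fy=8,interpolation=cv2.INTER_NEAREST)
cv2.circle(big,(40*8+4,40*8+4),4,(0,0,255),-1); cv2.imwrite("pics/tip5.png",big)
for r in range(v-20,v+6,2): print(r,[ (C[r,k]*1000).astype(int).tolist() for k in range(u-6,u+7,3)])
E
```

```text
clock: 5.8
tcp_pos: [0.4746, 0.041, 0.0533]
orientation: [0.0, -0.16, 0.987, 0.0]
wrist_force: [1.1, 0.2, 0.2]
finger_gap: -0.0004
clock: 6.0
tcp_pos: [0.476, 0.0412, 0.0532]
orientation: [0.001, -0.159, 0.987, -0.0]
wrist_force: [0.5, 0.3, -1.0]
finger_gap: -0.0002
clock 6.0 local tcp mm [-114.3   -0.8   53.2] gap -0.0002 F local [ 0.6  0.1 -1. ] j [-0.08  0.24 -0.46  0.87  0.   -0.4 ]
turn deg [-0.02  0.06 -0.41]
shift cm [-0.42  0.09  3.12]
351 221
201 [[-97, -14, 144], [-99, -5, 148], [-98, 4, 155], [-96, 15, 164], [-106, 20, 159]]
203 [[-113, -24, 116], [-98, -4, 141], [-97, 5, 148], [-100, 14, 152], [-114, 15, 140]]
205 [[-201, -80, -1], [-101, -6, 130], [-92, 9, 148], [-101, 13, 142], [-116, 14, 130]]
207 [[-190, -73, 3], [-103, -7, 119], [-99, 5, 130], [-104, 12, 131], [-108, 20, 132]]
209 [[-187, -70, -1], [-104, -7, 110], [-99, 6, 123], [-104, 13, 122], [-105, 22, 128]]
211 [[-179, -65, 0], [-101, -4, 105], [-102, 4, 110], [-106, 12, 112], [-98, 27, 128]]
213 [[-170, -58, 1], [-101, -4, 96], [-103, 4, 100], [-109, 10, 99], [-193, -28, 0]]
215 [[-165, -55, -1], [-103, -5, 86], [-106, 2, 88], [-110, 11, 90], [686, 490, 1108]]
217 [[-160, -51, -4], [-163, -42, 0], [-104, 4, 82], [-171, -24, 4], [-180, -19, 0]]
219 [[-145, -41, 6], [-157, -38, -1], [-160, -28, 1], [-168, -22, -1], [-170, -12, 3]]
221 [[-139, -37, 4], [-149, -33, -1], [-154, -24, 0], [-162, -18, -2], [-163, -8, 3]]
223 [[-135, -34, 1], [-140, -26, 1], [-150, -21, -3], [-154, -13, -1], [-158, -4, 0]]
225 [[-128, -29, 1], [-132, -21, 4], [-139, -14, 2], [-145, -7, 0], [-151, 0, 0]]
```

View pics/tip5.png

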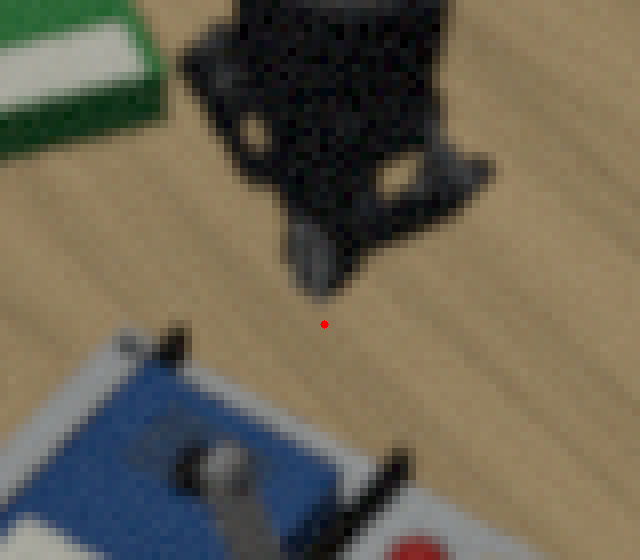

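The shut tips appear to end about 18 mm above the reported TCP. A TCP height of 15 mm clears the plate and hits the module's front whether or not that offset is real.

```bash
python3 -m inch '[[0,0.1,1.5,0,0,-0.3,0],[0,0,1.5,0,0,0,0],[0,0,0.8,0,0,0,0],[0,0,0,0,0,0,0]]'; python3 rel.py -83 0 15
python3 -m inch '[[-1.4,0,0,0,0,0,0],[-1.4,0,0,0,0,0,0],[0,0,0,0,0,0,0]]'; python3 rel.py -83 0 15
python3 - <<'E'
from look import *
s=get_state()
p=vision.read_camera("scene"); C=cloud(p); u,v=proj(p,s["tcp_pos"]).round().astype(int); print(u,v)
im=p["pixels"][v-40:v+30,u-40:u+40,::-1].copy(); big=cv2.resize(im,None,fx=8,fy=8,interpolation=cv2.INTER_NEAREST)
cv2.circle(big,(40*8+4,40*8+4),4,(0,0,255),-1); cv2.imwrite("pics/tip6.png",big)
p=vision.read_camera("wrist"); cv2.imwrite("pics/wrist6.png",p["pixels"][:,:,::-1])
E
```

```text
clock: 6.45
tcp_pos: [0.4738, 0.0422, 0.0138]
orientation: [-0.001, -0.162, 0.987, 0.0]
wrist_force: [-0.2, 0.3, 1.3]
finger_gap: -0.0001
clock 6.45 local tcp mm [-116.1    0.9   13.8] gap -0.0001 F local [-0.1  0.3  1.3] j [-0.08  0.28 -0.52  0.77  0.   -0.4 ]
turn deg [ 0.06 -0.12 -0.11]
shift cm [-3.31 -0.08 -0.12]
clock: 6.75
tcp_pos: [0.5037, 0.0511, 0.0158]
orientation: [0.002, -0.162, 0.987, -0.0]
wrist_force: [-0.2, -0.2, 0.2]
finger_gap: -0.0001
clock 6.75 local tcp mm [-84.8  -0.3  15.8] gap -0.0001 F local [-0.3 -0.1  0.2] j [-0.06  0.33 -0.45  0.79  0.   -0.38]
turn deg [-0.06  0.17 -0.09]
shift cm [-0.18  0.03  0.08]
345 235
```

View pics/tip6.png

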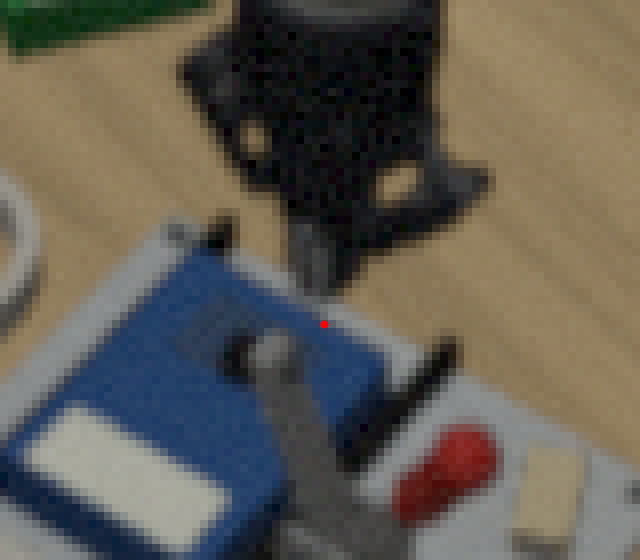

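View pics/wrist6.png

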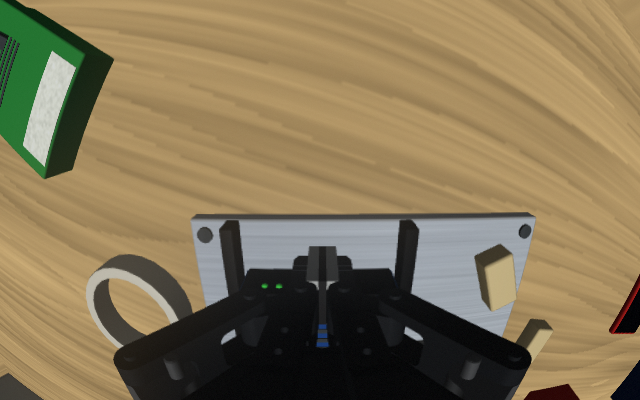

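```bash
python3 -m inch '[[0,0,0.4,0,0,0,0],[-0.5,0,0,0,0,0,0],[-0.5,0,0,0,0,0,0]]'; python3 rel.py -51 0 12
python3 -m inch '[[-0.5,0,0,0,0,0,0],[-0.5,0,0,0,0,0,0]]'; python3 rel.py -51 0 12
python3 - <<'E'
from look import *
p=vision.read_camera("wrist"); cv2.imwrite("pics/wrist7.png",p["pixels"][:,:,::-1])
E
```

```text
clock: 7.15
tcp_pos: [0.5101, 0.0541, 0.0109]
orientation: [-0.0, -0.161, 0.987, 0.0]
wrist_force: [-3.4, -0.3, -0.2]
finger_gap: -0.0001
clock 7.15 local tcp mm [-77.8   0.5  10.9] gap -0.0001 F local [-3.3  0.8 -0.2] j [-0.05  0.35 -0.43  0.79 -0.   -0.37]
turn deg [ 0.02 -0.05 -0.13]
shift cm [-2.68 -0.04 -0.12]
clock: 7.35
tcp_pos: [0.5198, 0.0574, 0.0108]
orientation: [-0.001, -0.161, 0.987, 0.0]
wrist_force: [-2.0, -0.2, 0.3]
finger_gap: -0.0002
clock 7.35 local tcp mm [-67.7   0.5  10.8] gap -0.0002 F local [-2.   0.5  0.3] j [-0.04  0.36 -0.41  0.8  -0.   -0.37]
turn deg [ 0.02 -0.07 -0.12]
shift cm [-1.67 -0.05 -0.12]
```

View pics/wrist7.png

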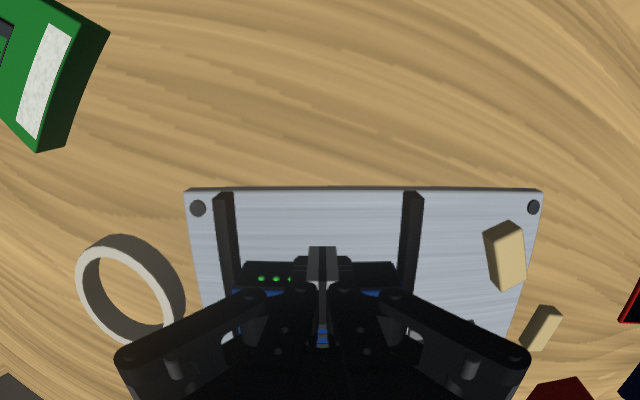

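Now there is contact force and the module travels with the fingertips. I'll keep going in small steps until the force rises at the connector.

```bash
python3 -m inch '[[-0.5,0,0,0,0,0,0],[-0.4,0,0,0,0,0,0]]'; python3 rel.py -51 0 12
python3 -m inch '[[-0.3,0,0,0,0,0,0],[-0.3,0,0,0,0,0,0]]'; python3 rel.py -51 0 12
python3 -m inch '[[-0.2,0,0,0,0,0,0],[0,0,0,0,0,0,0]]'; python3 rel.py -51 0 12
```

```text
clock: 7.6
tcp_pos: [0.5289, 0.0604, 0.0109]
orientation: [-0.0, -0.161, 0.987, 0.0]
wrist_force: [-0.8, 0.0, 0.0]
finger_gap: -0.0
clock 7.6 local tcp mm [-58.1   0.4  10.9] gap -0.0 F local [-0.7  0.3  0. ] j [-0.04  0.38 -0.38  0.81  0.   -0.36]
turn deg [ 0.01  0.   -0.12]
shift cm [-0.71 -0.04 -0.11]
clock: 7.8
tcp_pos: [0.5344, 0.0622, 0.0109]
orientation: [-0.0, -0.161, 0.987, 0.0]
wrist_force: [-1.7, 0.1, 0.0]
finger_gap: 0.0002
clock 7.8 local tcp mm [-52.2   0.4  10.9] gap 0.0002 F local [-1.6  0.7  0. ] j [-0.03  0.39 -0.37  0.82  0.   -0.36]
turn deg [ 0.01 -0.01 -0.11]
shift cm [-0.12 -0.04 -0.11]
clock: 8.0
tcp_pos: [0.5348, 0.0622, 0.0108]
orientation: [-0.001, -0.161, 0.987, -0.0]
wrist_force: [-5.9, -2.5, 3.6]
finger_gap: 0.0002
clock 8.0 local tcp mm [-51.8   0.3  10.8] gap 0.0002 F local [-6.4 -0.5  3.6] j [-0.03  0.39 -0.36  0.82 -0.   -0.36]
turn deg [-0.02 -0.17 -0.13]
shift cm [-0.08 -0.03 -0.12]
```

```bash
python3 -m inch '[[-0.3,0,0,0,0,0,0],[0,0,0,0,0,0,0],[0,0,0,0,0,0,0]]'; python3 rel.py -51 0 12
python3 - <<'E'
from look import *
for n in ("scene","top"):
    p=vision.read_camera(n); C=cloud(p); P=p["pixels"].astype(int)
    b=(P[:,:,2]>P[:,:,0]+40)&(abs(C[:,:,2]-.044)<.008)&(abs(C[:,:,0])<.15)&(abs(C[:,:,1])<.06)
    if b.sum(): print(n,b.sum(),np.percentile(C[b],[1,50,99],axis=0).round(4).tolist())
    if n=="scene": cv2.imwrite("pics/scene8.png",cv2.resize(p["pixels"][190:310,270:410,::-1],None,fx=5,fy=5,interpolation=cv2.INTER_CUBIC))
E
```

```text
clock: 8.3
tcp_pos: [0.5347, 0.0623, 0.0105]
orientation: [-0.004, -0.161, 0.987, -0.001]
wrist_force: [-11.8, -6.5, 9.6]
finger_gap: -0.0002
clock 8.3 local tcp mm [-51.9   0.4  10.5] gap -0.0002 F local [-13.2  -2.4   9.6] j [-0.03  0.39 -0.36  0.83 -0.   -0.35]
turn deg [-0.03 -0.47 -0.17]
shift cm [-0.09 -0.04 -0.15]
scene 542 [[-0.037, -0.0461, 0.0395], [0.0187, -0.0043, 0.0444], [0.0741, 0.0422, 0.0491]]
top 3 [[-0.0149, -0.044, 0.0437], [-0.0117, -0.0434, 0.0455], [-0.0042, -0.0428, 0.0464]]
```

View pics/scene8.png

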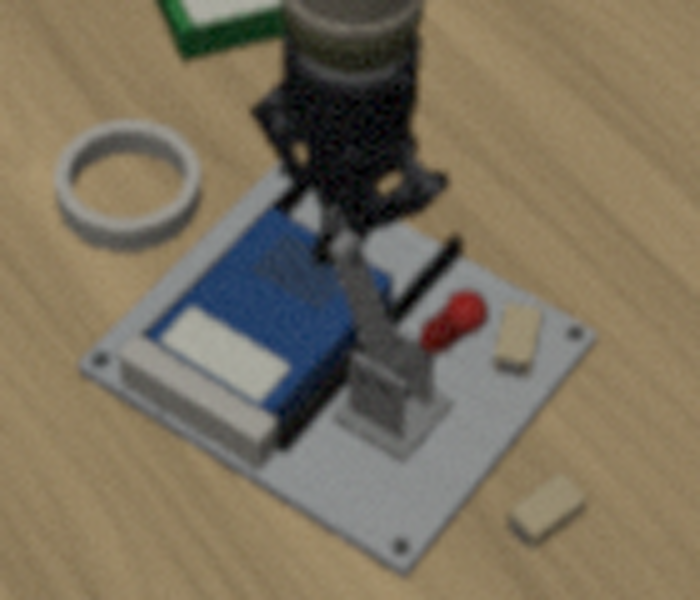

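The module is home: it stalled with 13 N against the block, the scene shows no gap, and its top moved about 24 mm. Retreating, then over to the handle's outer side.

```bash
python3 -m inch '[[1.5,0,0,0,0,0,0],[2,0,0,0,0,0,0],[0,0,-4.5,0,0,0,0],[0,0,-4.8,0,0,0,0],[0,0,-4.8,0,0,0,0]]'; python3 -m inch '[[0,0,-4.8,0,0,0,0],[-2,4,0,0,0,0,0],[-2,4,0,0,0,0,0],[-2,4,0,0,0,0,0],[-2,4,0,0,0,0,0]]';  python3 rel.py 20 175 200
```

```text
clock: 8.9
tcp_pos: [0.506, 0.0527, 0.1537]
orientation: [0.0, -0.161, 0.987, 0.0]
wrist_force: [1.2, 0.2, -0.4]
finger_gap: 0.0
clock: 9.4
tcp_pos: [0.5317, 0.2317, 0.2008]
orientation: [0.001, -0.161, 0.987, 0.0]
wrist_force: [1.5, 0.7, 0.6]
finger_gap: 0.0001
clock 9.4 local tcp mm [ -0.5 161.8 200.8] gap 0.0001 F local [1.6 0.2 0.6] j [ 0.27  0.32  0.04  1.28  0.   -0.05]
turn deg [ 0.01  0.16 -0.15]
shift cm [-2.04  1.33  0.09]
```

```bash
python3 -m inch '[[-2,1.3,0,0,0,-0.1,0],[0,0,4,0,0,0,0],[0,0,4,0,0,0,0],[0,0,0.8,0,0,0,0],[0,0,0,0,0,0,0]]';  python3 rel.py 20 160 112
python3 - <<'E'
from look import *
s=get_state()
for n in ("scene","top"):
    p=vision.read_camera(n); C=cloud(p); P=p["pixels"].astype(int)
    b=(P[:,:,2]>P[:,:,0]+40)&(abs(C[:,:,2]-.044)<.008)&(abs(C[:,:,0])<.15)&(abs(C[:,:,1])<.06)
    if b.sum(): print(n,b.sum(),np.percentile(C[b],[1,50,99],axis=0).round(4).tolist())
    if n=="scene":
        u,v=proj(p,s["tcp_pos"]).round().astype(int); print(u,v)
        cv2.imwrite("pics/scene9.png",cv2.resize(p["pixels"][190:310,270:410,::-1],None,fx=5,fy=5,interpolation=cv2.INTER_CUBIC))
    else: cv2.imwrite("pics/top9.png",cv2.resize(p["pixels"][140:250,190:340,::-1],None,fx=5,fy=5,interpolation=cv2.INTER_CUBIC))
    r=P[:,:,0]>2*P[:,:,1]+40; r&=(abs(C[:,:,0]-.02)<.05)&(abs(C[:,:,1]-.1)<.06)&(C[:,:,2]<.2); print("red",n,r.sum(),np.percentile(C[r],[2,50,98],axis=0).round(3).tolist() if r.sum() else 0)
E
```

```text
clock: 9.9
tcp_pos: [0.5445, 0.2482, 0.1109]
orientation: [-0.001, -0.162, 0.987, -0.0]
wrist_force: [-1.0, -0.5, -0.1]
finger_gap: -0.0
clock 9.9 local tcp mm [ 17.  173.3 110.9] gap -0.0 F local [-1.1 -0.1 -0.1] j [ 0.29  0.41 -0.07  1.1   0.   -0.03]
turn deg [ 0.02 -0.17 -0.02]
shift cm [-0.3  -1.33 -0.11]
scene 548 [[-0.0368, -0.0449, 0.0385], [0.0189, -0.0045, 0.0444], [0.0738, 0.0422, 0.0497]]
378 266
red scene 38 [[0.021, 0.11, 0.11], [0.027, 0.125, 0.143], [0.031, 0.133, 0.151]]
top 818 [[-0.0399, -0.0444, 0.0381], [0.0053, -0.0014, 0.0434], [0.076, 0.0429, 0.0486]]
red top 70 [[0.01, 0.102, 0.105], [0.017, 0.118, 0.139], [0.026, 0.133, 0.151]]
```

View pics/scene9.png

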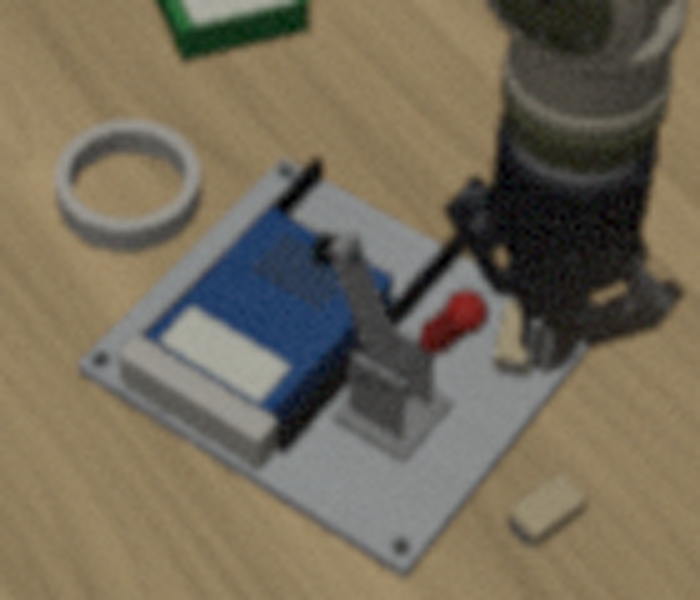

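View pics/top9.png

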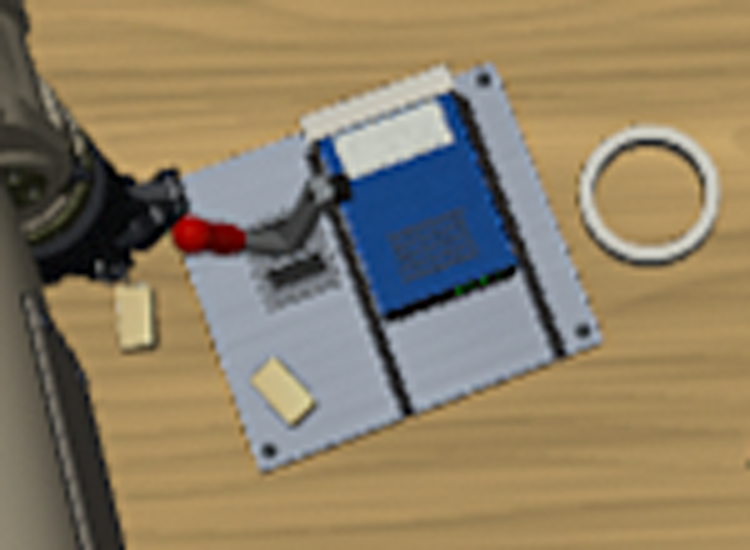

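```bash
python3 -m inch '[[-0.3,-1,0,0,0,0,0],[0,-1,0,0,0,0,0],[0,-0.8,0,0,0,0,0]]';  python3 rel.py 20 100 112
python3 -m inch '[[0,-0.7,0,0,0,0,0],[0,-0.7,0,0,0,0,0]]';  python3 rel.py 20 100 112
python3 -m inch '[[0,-0.7,0,0,0,0,0],[0,-0.7,0,0,0,0,0]]';  python3 rel.py 20 100 112
```

```text
clock: 10.3
tcp_pos: [0.5587, 0.2234, 0.114]
orientation: [0.002, -0.162, 0.987, 0.002]
wrist_force: [-6.8, 12.6, 16.9]
finger_gap: -0.0002
clock 10.3 local tcp mm [ 22.4 145.3 114. ] gap -0.0002 F local [-2.4 14.1 16.9] j [ 0.25  0.4  -0.06  1.1   0.   -0.08]
turn deg [ 0.19  0.22 -0.03]
shift cm [ 0.24 -4.53  0.18]
clock: 10.5
tcp_pos: [0.5624, 0.214, 0.1181]
orientation: [0.003, -0.163, 0.987, 0.005]
wrist_force: [-15.4, 16.8, 38.8]
finger_gap: -0.0001
clock 10.5 local tcp mm [ 23.  135.2 118.1] gap -0.0001 F local [-9.2 20.8 38.8] j [ 0.22  0.4  -0.06  1.11  0.01 -0.1 ]
turn deg [0.56 0.45 0.11]
shift cm [ 0.31 -3.53  0.58]
clock: 10.7
tcp_pos: [0.5681, 0.2006, 0.1218]
orientation: [0.006, -0.164, 0.986, 0.004]
wrist_force: [0.2, 6.7, 14.8]
finger_gap: -0.0001
clock 10.7 local tcp mm [ 24.  120.6 121.8] gap -0.0001 F local [ 2.3  6.3 14.8] j [ 0.2   0.39 -0.06  1.11  0.01 -0.13]
turn deg [0.38 0.72 0.14]
shift cm [ 0.42 -2.07  0.96]
```

Run:
```python
from look import *
s=get_state()
for n in ("scene","top"):
    p=vision.read_camera(n); C=cloud(p); P=p["pixels"].astype(int)
    if n=="scene":
        cv2.imwrite("pics/scene10.png",cv2.resize(p["pixels"][200:290,310:410,::-1],None,fx=7,fy=6.5,interpolation=cv2.INTER_CUBIC))
    else: cv2.imwrite("pics/top10.png",cv2.resize(p["pixels"][140:250,190:340,::-1],None,fx=5,fy=5,interpolation=cv2.INTER_CUBIC))
    r=P[:,:,0]>2*P[:,:,1]+40; r&=(abs(C[:,:,0]-.02)<.05)&(abs(C[:,:,1]-.1)<.06)&(C[:,:,2]<.2); print("red",n,r.sum(),np.percentile(C[r],[2,50,98],axis=0).round(3).tolist() if r.sum() else 0)
```

```text
red scene 28 [[0.021, 0.091, 0.116], [0.029, 0.098, 0.149], [0.032, 0.104, 0.157]]
red top 54 [[0.009, 0.085, 0.115], [0.014, 0.092, 0.152], [0.023, 0.104, 0.183]]
```

View pics/scene10.png

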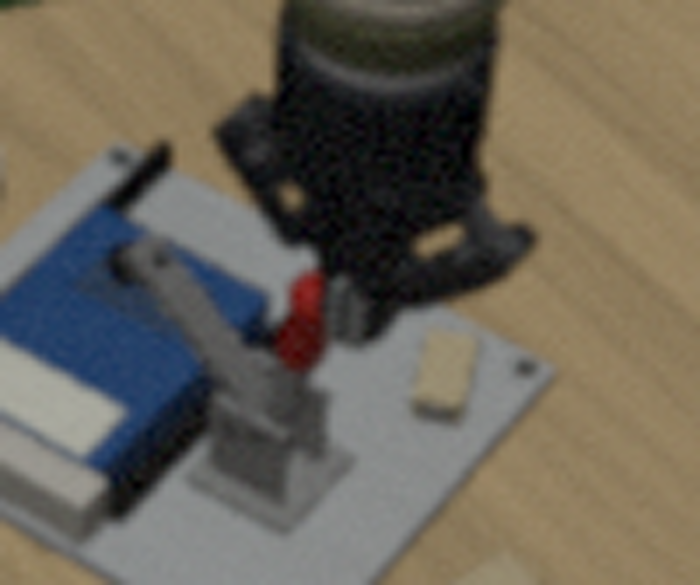

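View pics/top10.png

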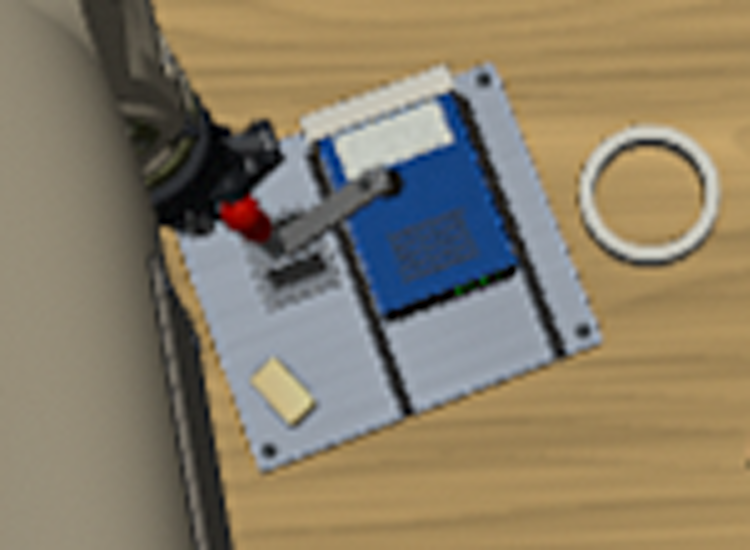

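Handle is nearly upright. I'm raising the commanded height a little to relieve the vertical load and pushing on.

```bash
python3 -m inch '[[0,-0.4,-0.8,0,0,0,0],[0,-0.7,0,0,0,0,0]]';  python3 rel.py 20 90 118
python3 -m inch '[[0,-0.7,0,0,0,0,0],[0,-0.7,0,0,0,0,0]]';  python3 rel.py 20 90 118
python3 - <<'E'
from look import *
p=vision.read_camera("scene"); C=cloud(p); P=p["pixels"].astype(int)
cv2.imwrite("pics/scene11.png",cv2.resize(p["pixels"][200:290,310:410,::-1],None,fx=7,fy=6.5,interpolation=cv2.INTER_CUBIC))
E
```

```text
clock: 11.0
tcp_pos: [0.5705, 0.1854, 0.1214]
orientation: [0.001, -0.162, 0.987, 0.0]
wrist_force: [0.6, 0.4, 0.4]
finger_gap: 0.0
clock 11.0 local tcp mm [ 21.4 105.4 121.4] gap 0.0 F local [0.7 0.2 0.4] j [ 0.18  0.4  -0.05  1.12  0.   -0.15]
turn deg [-0.01  0.1  -0.02]
shift cm [ 0.14 -1.54  0.34]
clock: 11.2
tcp_pos: [0.5743, 0.1714, 0.1193]
orientation: [-0.001, -0.162, 0.987, -0.0]
wrist_force: [0.5, -0.1, 0.1]
finger_gap: -0.0001
clock 11.2 local tcp mm [ 20.6  91.  119.3] gap -0.0001 F local [ 0.4 -0.2  0.1] j [ 0.16  0.4  -0.05  1.12 -0.   -0.17]
turn deg [-0.   -0.07 -0.06]
shift cm [ 0.06 -0.1   0.13]
```

View pics/scene11.png

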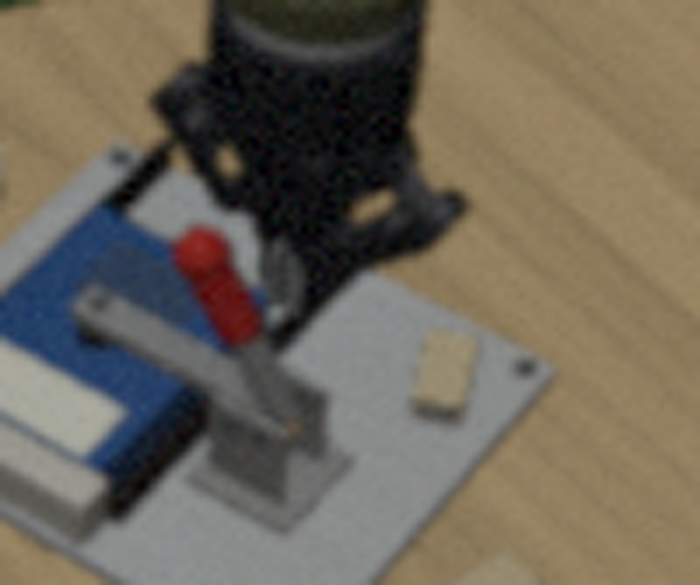

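It snapped over, and the arm looks down on the module. Retreating and checking.

```bash
python3 -m inch '[[0,2,0,0,0,0,0],[0,4,0,0,0,0,0],[0,3,-3,0,0,0,0],[0,0,-4.8,0,0,0,0],[0,3,-3,0,0,0,0]]'; python3 -m inch '[[0,4.5,0,0,0,0,0],[0,4.5,0,0,0,0,0],[0,4.5,0,0,0,0,0],[0,0,0,0,0,0,0]]'
python3 - <<'E'
from look import *
for n in ("scene","top"):
    p=vision.read_camera(n); C=cloud(p); P=p["pixels"].astype(int)
    b=(P[:,:,2]>P[:,:,0]+40)&(abs(C[:,:,2]-.044)<.008)&(abs(C[:,:,0])<.15)&(abs(C[:,:,1])<.06)
    if b.sum(): print(n,b.sum(),np.percentile(C[b],[1,50,99],axis=0).round(4).tolist())
    for k in ("handle_knob",):
        for r in tip_of(p,k)[:2]: print(n,k,r, loc(atz(p,r["location"],.135)).round(3))
    print("expected knob px",proj(p,Rc@np.array([.02,.049,.135])+[q[0],q[1],0]).round(1))
    r=P[:,:,0]>2*P[:,:,1]+40; r&=(abs(C[:,:,0]-.02)<.05)&(abs(C[:,:,1]-.08)<.06)&(C[:,:,2]<.2); print("red",n,r.sum(),np.percentile(C[r],[2,50,98],axis=0).round(3).tolist() if r.sum() else 0)
    y,x=(190,270) if n=="scene" else (130,190)
    cv2.imwrite(f"pics/{n}12.png",cv2.resize(p["pixels"][y:y+120,x:x+150,::-1],None,fx=5,fy=5,interpolation=cv2.INTER_CUBIC))
E
```

```text
clock: 11.75
tcp_pos: [0.5369, 0.2851, 0.2302]
orientation: [0.001, -0.161, 0.987, -0.0]
wrist_force: [1.4, 0.7, 0.8]
finger_gap: -0.0002
clock: 12.15
tcp_pos: [0.4903, 0.4185, 0.2269]
orientation: [-0.001, -0.165, 0.986, 0.001]
wrist_force: [0.0, 0.1, 0.2]
finger_gap: 0.0002
scene 397 [[-0.0379, -0.0467, 0.0387], [0.0267, -0.0191, 0.0444], [0.0746, 0.0418, 0.0498]]
scene handle_knob {'location': [337.5, 241.7], 'confidence': 0.7} [0.03  0.051 0.135]
expected knob px [339.2 239. ]
red scene 69 [[0.019, 0.043, 0.107], [0.026, 0.057, 0.13], [0.031, 0.071, 0.147]]
top 723 [[-0.0394, -0.0446, 0.0377], [-0.0003, -0.0058, 0.0431], [0.0752, 0.043, 0.0493]]
top handle_knob {'location': [252.9, 175.3], 'confidence': 0.62} [0.027 0.048 0.135]
expected knob px [253.3 177.5]
red top 73 [[0.009, 0.039, 0.11], [0.016, 0.053, 0.14], [0.029, 0.071, 0.147]]
```

View pics/scene12.png

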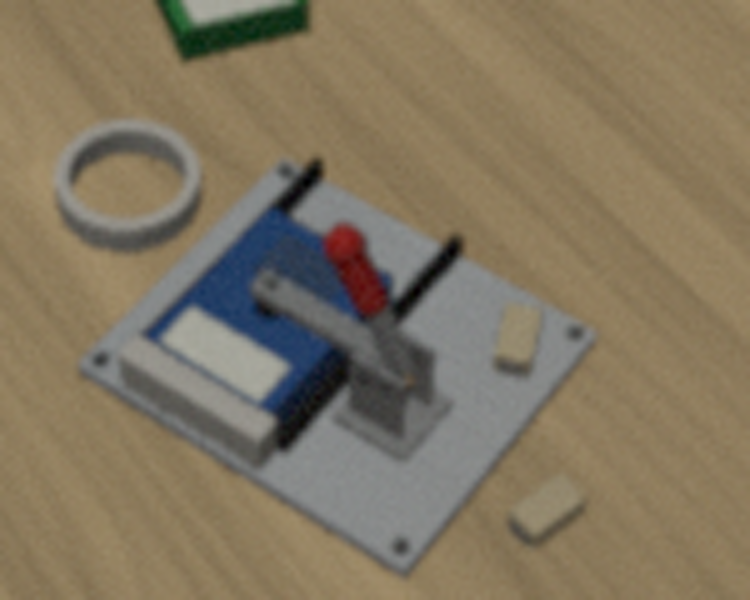

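View pics/top12.png

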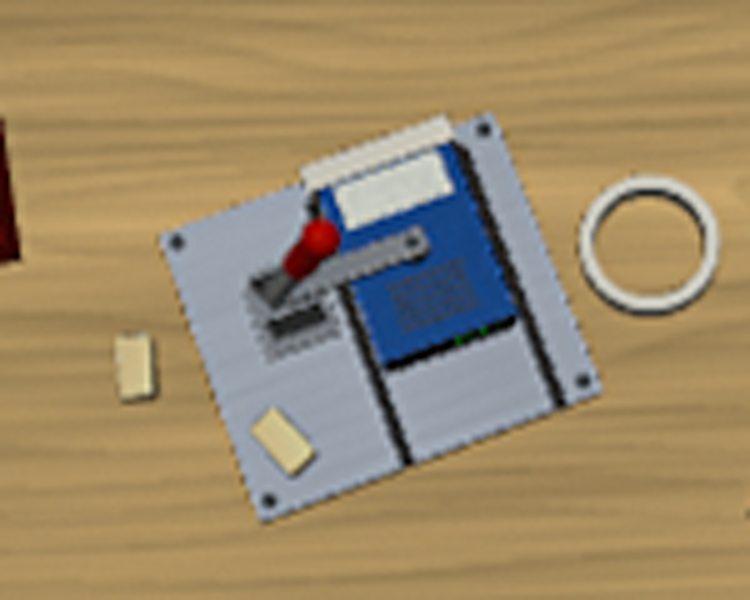

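```bash
python3 -c "
from workcell import workorder; print(workorder.hand_in())"
```

```text
the job is handed in; nothing more can be done
None
```

I pushed the blue module home against the connector block and worked the clamp over into lock by its red handle. I handed the job in at about 12 s of the 48 s.

**Last checks before hand-in:**
- **Handle:** the knob measured at about cradle y +50 mm. The locked position should be +49 mm.
- **Module:** it reads home, square and flat between the rails in both the scene and top cameras. When I pushed it, it stopped against the block with about 13 N, and there was no visible gap.
- **Pad:** the arm lies level on the module's top. I couldn't measure the pad force directly.
- **Bystanders:** both adapters and the tape roll look unmoved. I didn't re-check the screwdriver, phone, red box or pen cup, but the arm never went low near them.
- **Robot:** clear of everything, with no wrist force.

**What went wrong or disagreed:**
- **First push:** it missed, passing just over the module. The real fingertips sat about 18–20 mm above the reported TCP, more than the data suggested. I backed off, shut the fingers, went lower and repeated it.
- **Handle push:** the knob pushed the tool up with as much as 39 N at the wrist. I raised the tool 8 mm, and the force was near zero by the time the handle had gone over.
- **Calibration:** the two cameras' cradle fits differed by about 5 mm, so I used the combined fit.

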